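# Wedge the dial stand up off the granite

### The job

The hinged dial stand has to stay raised while the granite is cleaned. Slide the hardwood wedge, thin end first and lying flat on the granite, under the middle of the stand's front lip, square to it, and tap it in until the stand is hard against its top stop and the wedge is firmly jammed: a push of about 15 N on the wedge, not over 20 N. Let go of it, then press the lever knob down lightly (about 5 N) to prove that the stand does not give, and leave the other things on the bench undisturbed.

Things in the scene. Friction and masses are not known exactly. Their poses are not given: they have to be found in the camera images.
- wedge_heel (a point): centre of the heel of the loose waxed hardwood wedge (127 mm long, 30 wide, 75 g), on the bench left or right of the granite. Its x axis points to the thin end, z up. The heel is an upright block 32 mm long, 30 wide, 36 tall, to grip across its width or tap; this point is 18 mm above the underside. Ahead of it a ramp of slope 1 in 5 falls over 95 mm from 23 to 4 mm thick
- wedge_tip (a point): middle of the thin end's bottom edge, 111 mm ahead of the heel's centre along the wedge's x, on its underside
- wedge: the same wedge; origin at the centre of its underside, 47.5 mm ahead of the heel's centre. Flat under the lip its tip reaches up to 90 mm behind it; the dial, 110 mm tall on the plate, and its stylus are 95 mm behind
- granite: dark granite surface block, 300 mm (x) by 280 mm (y), its flat top 60 mm above the bench; fixed; origin on the bench under its centre; its x axis points from the operator's edge towards the bracket at the back. The stand on it falls by its own weight (3 to 5 N at the lip); the wedge slides in lifting it against 2 to 6 N, and from the top stop on the push climbs by several N per mm
- lip_mark (a point): point on the granite's top right under the middle of the stand's front lip, a round steel bar 12 mm thick, 104 mm long, across the free edge of a hinged plate 100 mm wide; x points from the lip towards the hinge (165 mm behind), z up. With the stand down the lip's underside hangs 5 to 15 mm above this point, set differently each time and not measured; it rises 6 mm to its top stop
- knob_mark (a point): point on the granite's top right under the black ball knob, 26 mm across, on the free end of the long lift lever: a 10 mm steel rod on the stand's hinge shaft, moving with the stand, 112 mm to the left of its middle line. The knob's centre is 40 to 50 mm above this point with the stand down, 8 mm higher with it wedged up
- seat_ring: bystander: bronze valve seat ring, 48 mm across, 11 mm tall, on the granite to the right of the stand; origin under its centre
- feeler_holder: bystander: chrome feeler gauge holder, 105 x 24 x 23 mm, on the bench on the side where the wedge is not; origin under its centre
- reed_guide: bystander: green phenolic reed guide, a channel 90 x 50 x 18 mm, on the bench in front; origin under its centre
- suction_cup: bystander: black rubber suction cup with a knob, 62 mm across, 50 mm tall, on the bench in front; origin under its centre
- valve_plate: bystander: round steel valve plate, 90 mm across, 9 mm thick, on the bench at the left; origin under its centre
- paste_jar: bystander: white jar with black lid, 64 mm across, 60 mm tall, on the bench at the right; origin under its centre
- parallel: bystander: steel parallel, 100 x 25 x 16 mm, on the bench in front; origin under its centre

How it is judged:
On the way, in this order (a step that is already met when the one before it is completed fails the run):
1. the wedge's thin end is under the lip, flat on the granite and near the lip's middle (x of wedge_tip in the frame of lip_mark above 0.01 m and y of wedge_tip in the frame of lip_mark between -0.03 and 0.03 m and z of wedge_tip in the frame of lip_mark below 0.005 m and angle between wedge's own z axis and vertical below 0.15 rad), for 0.1 s.
2. the stand is against its top stop and the wedge is jammed under its lip (angle between stand_plate's own z axis and vertical above 0.033 rad and contact force between wedge and stand_lip above 10 N), for 0.1 s.
3. with the wedge let go, the lever knob is pressed and the stand does not give ((contact force between the fingers and lever_ball above 2 N or contact force between the fingers and lever_rod above 2 N) and contact force between the fingers and wedge below 0.5 N and angle between stand_plate's own z axis and vertical above 0.031 rad), for 0.2 s.
At the end, for the whole second after the job is handed in: the stand stays hard on its top stop (plate tipped over 0.033 of 0.036 rad); the released wedge is at rest, flat on the granite (0.1 rad), square to the stand (0.2 rad), its thin end within 30 mm of the stand's middle line, and jammed: at least 10 N between wedge and lip (all of step 2 and y of wedge_tip in the frame of lip_mark between -0.03 and 0.03 m and angle between the x axis of wedge and the x axis of granite, either way round below 0.2 rad and angle between wedge's own z axis and vertical below 0.1 rad and linear speed of wedge below 0.01 m/s); the robot touches nothing.
It fails at once if the wedge is forced: more than 40 N between it and the stand's lip (contact force between wedge and stand_lip above 40 N).
It fails at once if the robot presses the stand or its lever with more than 20 N (contact force between any of the fingers, the arm and stand_plate above 20 N or contact force between any of the fingers, the arm and stand_lip above 20 N or contact force between any of the fingers, the arm and lever_rod above 20 N or contact force between any of the fingers, the arm and lever_ball above 20 N).
It fails at once if a bystander is pushed more than 30 mm (distance of any of seat_ring, feeler_holder, reed_guide, suction_cup, valve_plate, paste_jar, parallel from where it was at the start of the episode above 0.03 m).
It also fails if it takes over 67 s, if anything falls off the work surface, if the arm or the gripper's body presses on something with over 40 N, if the wrist force passes 120 N, or if a joint passes its speed limit or range.

### The arm

A 6-joint arm with a two-finger parallel gripper is mounted at the origin on the work surface. World frame = base frame: x ahead of the robot, y to its left, z up, the work surface at z = 0. Lengths are in m, angles in rad, forces in N, time in s.
With the tool pointing down it reaches from about 0.375 to 0.925 m from the base axis. Payload 5.7 kg.
Tool frame: the origin (TCP) lies midway between the tips of the shut fingers; the grasp point (between the pads) lies 19 mm behind it; y points along the fingers, x is the direction in which the jaws open and shut, and the axes are right-handed (so a half turn about y gives the same grasp; the last joint's range is limited). The gripper opens to 85 mm and grips with 20 to 120 N. Pads are 22 mm wide; open, the fingers measure 114 mm over their backs; the gripper's body (76 mm by 85 mm) begins 54 mm behind the grasp point. The pads swing forward as they close: fully open they stand 13 mm farther back than shut.
Start: joints at [1.104, 0.359, 1.51, -0, 1.272, -0.115], TCP at [0.207, 0.563, 0.197] pointing down, gripper open.
Joint ranges: [-2.97, 2.97], [-1.01, 2.36], [0.21, 2.38], [-0.96, 4.11], [0.2, 2.71], [-2.98, 2.98]. Speed limits (rad/s): [2.39, 2.39, 3.14, 3.14, 3.14, 3.14].

### API

Orientations are given as a unit quaternion [x, y, z, w].
In Python, from plant import readout, grab_frame, ticket, masks_of gives the robot as it stands.
- The arm moves only by the shell command python3 -m handwheel 'ROWS' [FORCE]. ROWS is JSON, a list of rows, each an object with "linear": the shift along the world's x, y, z in m, a list of three; "angular": the turn, a rotation vector about the world's x, y, z in rad, a list of three; "fingers": the opening, from -1 (shut) to 1 (fully open). A call has 1 to 20 rows; each row shifts and turns the commanded pose from where the row before left it; what a row does not reach is not made up. A row lasts 1/12 s, in which the tool goes at most 41.7 mm and 7.16 degrees, less where a joint would pass 70% of its speed; a pose out of reach is approached as far as the arm can. A call with a gripper value outside its range is refused whole. The fingers move at their own pace and stop on an object; FORCE is the grip in N (left out, the last holds). Time passes only in rows, so rows that do not move let the fingers close. It gives the time, the measured TCP pose, the force and the opening at its end, in the units of the state.
- readout.state(): the state, without advancing time (a new reading comes with each control period).
- grab_frame(name): name is "scene" or "top"; returns a dict with "color" (480x640x3 uint8, red, green, blue), "z_map" (480x640 float32, m along the optical axis (not along the pixel's ray), 0 where there is no reading), "mtx" (3x3 intrinsics, pixels), "camera_from_world" (4x4, takes a point from world to camera coordinates). Camera axes: x right, y up, looking along -z (the intrinsics and any distortion apply to the point x, -y, -z); pixel columns grow to the right and rows downward; lengths in m; the calibration is good to about 2 mm. A picture is of the moment at which its call begins.
- ticket.job_done(): hands the job in, once; it reports no verdict.
Trained networks look in the newest picture that a camera, given by its name, has taken for a name from the list of things; names that differ only in an ending like _2 or _b are one class to them, and where a whole thing is asked for, a point or a joint stands for the part that bears it (a point fixed in the world has none). Each returns a list of dicts, best first, with "score" (0 to 1); they miss things now and then, are a little off and sometimes report something else, mostly with a low value. They report only what shows in the picture. A call takes as long as a camera call.
- masks_of(camera, query): "mask" (480x640 bool, what is visible of it) and "extent" ([left, top, right, bottom] in pixels, round what is visible of it).
The state is a dict: "t": time; "joint_positions": joint angles; "joint_velocities": joint speeds; "tau": joint torques, N m; "position": TCP position; "tool_rot": TCP orientation; "ft_force": force on the tool from outside, world axes, zero at the start; "torque": the same for the moment, N m; "finger_gap": opening from 0.0 (shut) to 1.0 (fully open).
Only numpy, scipy, OpenCV 4.12 (cv2) and the standard library are available. Lean on these libraries where they do the work, as an engineer would, in place of code of your own. Each camera call takes 0.05 s, during which the arm holds its last target. There are 200 camera calls.

## Working session

There is one attempt and no reset: what is moved stays moved. The work goes in short steps, Python scripts to look and compute and a shell command to move; the robot and the scene stay as the last step left them, time stands still between calls to the robot, and variables do not carry over. Pictures are saved under pics/ and viewed, about 8 in all and at most 12, crops included, and the job is handed in when it is done.

```bash
mkdir -p pics; ls; cat > h.py <<'E'
import numpy as np,cv2
from plant import readout,grab_frame,ticket,masks_of
def cloud(f):
    z=f["z_map"];K=np.array(f["mtx"]);T=np.linalg.inv(np.array(f["camera_from_world"]))
    v,u=np.mgrid[:480,:640]
    P=np.stack([(u-K[0,2])/K[0,0]*z,-(v-K[1,2])/K[1,1]*z,-z,np.ones_like(z)],-1)@T.T
    P=P[...,:3];P[z==0]=np.nan
    return P
def save(n,im): cv2.imwrite(n,cv2.cvtColor(im,cv2.COLOR_RGB2BGR))
def pts(cam,P,q):
    r=masks_of(cam,q)
    if not r: return None
    m=r[0]["mask"]; p=P[m]; p=p[~np.isnan(p[:,0])]
    return r[0]["score"],r[0]["extent"],p
E
python3 - <<'E'
from h import *
np.set_printoptions(precision=4,suppress=True)
print(readout.state())
for c in ["top","scene"]:
    f=grab_frame(c);P=cloud(f);np.save(c+".npy",P);save(f"pics/{c}0.png",f["color"])
    for q in ["wedge","granite","stand_lip","knob_mark","lip_mark","seat_ring","feeler_holder","reed_guide","suction_cup","valve_plate","paste_jar","parallel"]:
        try:
            r=pts(c,P,q)
        except Exception as e: print(q,e);continue
        if r is None: print(c,q,None);continue
        s,e,p=r
        if len(p)==0: print(c,q,s,e);continue
        print(c,q,round(s,2),e,len(p),"med",np.median(p,0),"lo",np.percentile(p,2,0),"hi",np.percentile(p,98,0))
E
```

```text
pics
{'t': 0.0, 'joint_positions': array([ 1.1039,  0.3595,  1.5115,  0.    ,  1.2725, -0.1151]), 'joint_velocities': array([-0.0009,  0.0027,  0.0004,  0.0005, -0.0009, -0.0014]), 'tau': array([  0.0003, -52.7638, -27.8622,  -0.0003,   0.0135,  -0.    ]), 'position': array([0.2064, 0.5626, 0.1958]), 'tool_rot': array([ 0.5801,  0.4042, -0.4054, -0.5795]), 'ft_force': array([-0.7849, -0.4079,  0.4781]), 'torque': array([-0.0241,  0.0191, -0.0077]), 'finger_gap': 0.9964879403861695}
top wedge 0.57 [480.1, 235.8, 506.3, 296.3] 1106 med [ 0.4833 -0.338   0.0147] lo [ 0.4283 -0.3557  0.0004] hi [ 0.5516 -0.3253  0.0371]
top granite 0.91 [216.5, 111.3, 380.6, 274.4] 14846 med [0.6091 0.0504 0.0591] lo [ 0.4966 -0.0998  0.0276] hi [0.7881 0.1925 0.0636]
stand_lip it knows: feeler_holder, granite, knob_mark, lip_mark, parallel, paste_jar, reed_guide, seat_ring, suction_cup, valve_plate, wedge, wedge_heel, wedge_tip
top knob_mark 0.93 [217.5, 110.7, 380.3, 273.1] 14408 med [0.6063 0.0485 0.0591] lo [ 0.4954 -0.0987  0.0408] hi [0.7835 0.1918 0.0628]
top lip_mark 0.91 [218.6, 111.6, 381.8, 27
[... 1911 characters left out ...]
 0.3483 0.0246]
scene reed_guide 0.97 [170.1, 269.2, 216.7, 310.6] 1083 med [ 0.3782 -0.1962  0.0106] lo [ 0.3193 -0.2222  0.0004] hi [ 0.4202 -0.1698  0.0207]
scene suction_cup 0.66 [320.7, 192.5, 344.6, 223.4] 487 med [0.3786 0.1897 0.0136] lo [0.3295 0.1679 0.0004] hi [0.3997 0.2417 0.052 ]
scene valve_plate 0.57 [447.1, 228.1, 487.4, 254.8] 845 med [0.6607 0.3297 0.0101] lo [0.6187 0.2916 0.0027] hi [0.6995 0.3751 0.013 ]
scene paste_jar 0.8 [189.9, 391.1, 237.3, 454.7] 2197 med [ 0.6696 -0.3559  0.0578] lo [ 0.6318 -0.3806  0.0068] hi [ 0.6873 -0.3249  0.063 ]
scene parallel 0.69 [267.5, 232.3, 301.6, 261.6] 417 med [0.4    0.016  0.0167] lo [0.3507 0.0048 0.0053] hi [0.445 0.034 0.02 ]
```

```bash
python3 - <<'E'
import cv2,numpy as np
a=cv2.imread("pics/top0.png")[80:360,140:540];b=cv2.imread("pics/scene0.png")[170:450,120:520]
cv2.imwrite("pics/a.png",cv2.resize(a,(800,560),interpolation=cv2.INTER_CUBIC))
cv2.imwrite("pics/b.png",cv2.resize(b,(800,560),interpolation=cv2.INTER_CUBIC))
E
```

```text
(no output)
```

View pics/a.png

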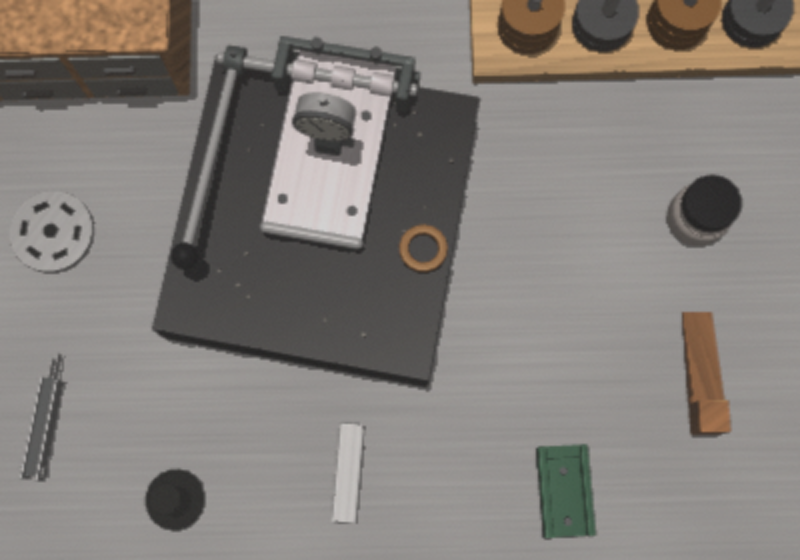

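View pics/b.png

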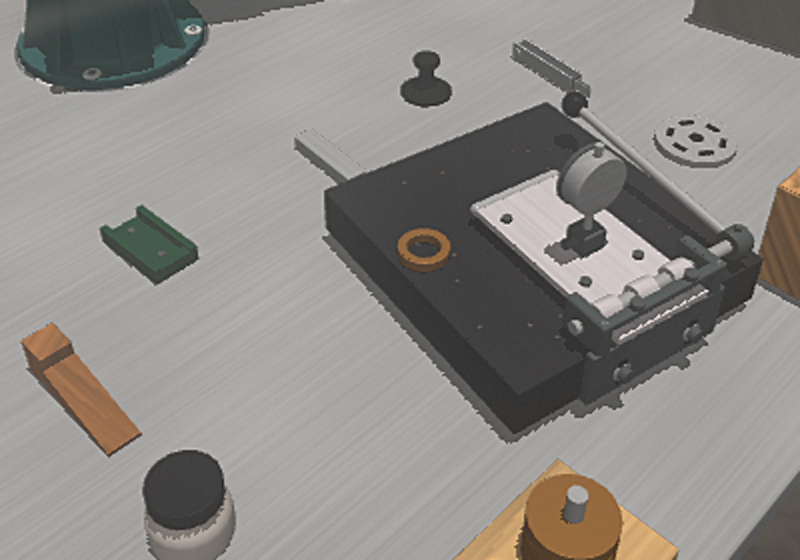

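The top view shows the wedge at right (heel at crop px (713,415), thin end away from the robot), and the granite and stand yawed about 10°. The lip is at (312,240) and the knob at (185,254). The ring is right of the stand at (423,248).

```bash
python3 - <<'E'
from h import *
np.set_printoptions(precision=4,suppress=True)
def rect(p,name):
    r=cv2.minAreaRect((p[:,:2]*1000).astype(np.float32));print(name,len(p),r, "box",cv2.boxPoints(r).round(0).tolist())
for c in ["top","scene"]:
    P=np.load(c+".npy");X,Y,Z=P[...,0],P[...,1],P[...,2]
    g=P[(abs(Z-.06)<.004)&(X>.4)&(X<.85)&(Y>-.15)&(Y<.25)];rect(g,c+" granite")
    f=g[(abs(Z[(abs(Z-.06)<.004)&(X>.4)&(X<.85)&(Y>-.15)&(Y<.25)]-.06)<.01)];print("gz",np.median(f[:,2]))
    n=cv2.connectedComponentsWithStats
    # wedge
    w=P[(Z>.003)&(Z<.05)&(X>.4)&(X<.58)&(Y>-.38)&(Y<-.30)];rect(w,c+" wedge")
    hl=w[w[:,2]>.0315];rect(hl,c+" heeltop");print(np.median(hl[:,2]))
    # plate by z>.068 and whitish: region
    s=P[(Z>.067)&(Z<.115)&(X>.5)&(X<.8)&(Y>-.03)&(Y<.2)];
    # knob: 
    k=P[(Z>.085)&(Z<.13)&(X>.52)&(X<.64)&(Y>.10)&(Y<.2)]
    print("knob",len(k),k.mean(0),k.min(0),k.max(0))
    im=cv2.imread(f"pics/{c}0.png")
    white=(im.min(2)>150)&(Z>.066)&(Z<.11)&(X>.5)&(X<.82)&(Y>-.05)&(Y<.13)
    rect(P[white],c+" plate")
    # plane fit
    q=P[white];A=np.c_[q[:,:2],np.ones(len(q))];co,*_=np.linalg.lstsq(A,q[:,2],rcond=None);print("plane",co,"z range",np.percentile(q[:,2],[1,50,99]))
E
```

```text
top granite 13718 ((666.7149047851562, 89.64436340332031), (369.9383544921875, 306.2367858886719), 78.32138061523438) box [[479.0, -61.0], [779.0, -122.0], [854.0, 240.0], [554.0, 302.0]]
gz 0.05922087272204957
top wedge 1054 ((487.09234619140625, -338.84686279296875), (169.1675262451172, 78.759521484375), 1.819242238998413) box [[401.0, -302.0], [404.0, -381.0], [573.0, -376.0], [570.0, -297.0]]
top heeltop 243 ((444.4337463378906, -340.3180236816406), (30.544357299804688, 30.177480697631836), 89.54969787597656) box [[429.0, -355.0], [459.0, -356.0], [460.0, -325.0], [429.0, -325.0]]
0.035017522874135176
knob 218 [0.6068 0.1685 0.1102] [0.5866 0.1593 0.0986] [0.64   0.1824 0.1198]
top plate 3042 ((718.684814453125, 57.72513961791992), (154.0662384033203, 185.7537841796875), 78.28190612792969) box [[612.0, 1.0], [794.0, -37.0], [825.0, 114.0], [643.0, 152.0]]
plane [0.0242 0.     0.0633] z range [0.0756 0.0796 0.0933]
scene granite 10252 ((665.9412841796875, 64.20270538330078), (324.6254577636719, 315.3304443359375), 78.34590148925781) box [[479.0, -63.0], [788.0, -127.0], [853.0, 191.0], [544.0, 255.0]]
gz 0.06113129292953995
scene wedge 1636 ((491.0710754394531, -340.00762939453125), (79.83717346191406, 174.41241455078125), 89.97976684570312) box [[404.0, -380.0], [578.0, -380.0], [578.0, -300.0], [404.0, -300.0]]
scene heeltop 295 ((445.0112609863281, -341.7112121582031), (35.22288513183594, 30.23747444152832), 0.31635814905166626) box [[427.0, -327.0], [427.0, -357.0], [463.0, -357.0], [463.0, -326.0]]
0.0368721935394033
knob 191 [0.6112 0.1643 0.1098] [0.5889 0.1568 0.0973] [0.6398 0.1803 0.1203]
scene plate 2887 ((724.442138671875, 56.01689910888672), (173.1699676513672, 196.83677673339844), 77.77735137939453) box [[610.0, -8.0], [802.0, -49.0], [839.0, 120.0], [647.0, 161.0]]
plane [ 0.0316 -0.0035  0.0603] z range [0.079  0.0816 0.0948]
```

```bash
python3 - <<'E'
from h import *
np.set_printoptions(precision=4,suppress=True)
for c in ["top","scene"]:
    P=np.load(c+".npy");X,Y,Z=P[...,0],P[...,1],P[...,2]
    im=cv2.imread(f"pics/{c}0.png").astype(int)
    brown=(im[...,2]-im[...,0]>25)&(X>.4)&(X<.58)&(Y>-.38)&(Y<-.30)&(Z<.05)
    w=P[brown]; rr=cv2.minAreaRect((w[:,:2]*1000).astype(np.float32)); print(c,"wedge",rr,cv2.boxPoints(rr).round(1).tolist())
    # centerline of ramp top by x bins
    r=w[(w[:,2]>.005)]
    for lo in np.arange(.43,.56,.02):
        q=r[(r[:,0]>=lo)&(r[:,0]<lo+.02)]
        if len(q)>5: print("  x%.3f ymin/max %s mid %.4f z %.4f"%(lo+.01,np.percentile(q[:,1],[3,97]),np.percentile(q[:,1],[3,97]).mean(),np.median(q[:,2])))
    # granite front edge: top points with z ok, lowest local x
    for deg in [-11,-11.5,-12]:
        a=np.radians(deg);e1=np.array([np.cos(a),np.sin(a)]);e2=np.array([-np.sin(a),np.cos(a)])
        S=P[...,:2]@e1;T=P[...,:2]@e2
        g=(abs(Z-.06)<.004)&(X>.4)&(X<.85)&(Y>-.2)&(Y<.3)&(im.max(2)<90)
        s=S[g];t=T[g];o=[]
        fe=[s[(t>v)&(t<v+.01)].min() for v in np.arange(0.0,.22,.02)]
        print(deg,"granite front s vs t slope",np.polyfit(np.arange(len(fe))*.02,fe,1), "t range",np.percentile(t,[.5,99.5]))
    a=np.radians(-11.5);e1=np.array([np.cos(a),np.sin(a)]);e2=np.array([-np.sin(a),np.cos(a)]);S=P[...,:2]@e1;T=P[...,:2]@e2
    wh=(im.min(2)>120)&(Z>.068)&(Z<.11)&(X>.5)&(X<.82)&(Y>-.05)&(Y<.13)
    for lo in np.arange(.57,.76,.015):
        q=wh&(S>lo)&(S<lo+.015)
        if q.sum()>5: print("  s%.3f t %s mid %.4f z %s"%(lo,np.percentile(T[q],[2,98]),np.percentile(T[q],[2,98]).mean(),np.percentile(Z[q],[5,50,95])))
    print("plate s min",np.percentile(S[wh],[.3,1,2]), "front z profile",[ (round(l,3),np.round(np.median(Z[wh&(S>l)&(S<l+.003)]),4)) for l in np.arange(np.percentile(S[wh],.5),np.percentile(S[wh],.5)+.03,.003)])
    k=(Z>.085)&(Z<.13)&(X>.52)&(X<.64)&(Y>.13)&(Y<.2)&(im.max(2)<90)
    print("knob black",k.sum(),P[k].mean(0),P[k].min(0),P[k].max(0),"st",S[k].mean(),T[k].mean())
E
```

```text
top wedge ((491.4130554199219, -344.7271728515625), (126.8684310913086, 39.79620361328125), 0.21469026803970337) [[427.8999938964844, -325.1000061035156], [428.1000061035156, -364.8999938964844], [554.9000244140625, -364.3999938964844], [554.7999877929688, -324.6000061035156]]
  x0.440 ymin/max [-0.3541 -0.3254] mid -0.3398 z 0.0348
  x0.460 ymin/max [-0.3549 -0.3259] mid -0.3404 z 0.0311
  x0.480 ymin/max [-0.355  -0.3257] mid -0.3403 z 0.0173
  x0.500 ymin/max [-0.3554 -0.3262] mid -0.3408 z 0.0132
  x0.520 ymin/max [-0.3557 -0.3266] mid -0.3411 z 0.0096
  x0.540 ymin/max [-0.3547 -0.3264] mid -0.3406 z 0.0068
-11 granite front s vs t slope [-1.2095  0.6571] t range [0.0304 0.3455]Traceback (most recent call last):
  File "<stdin>", line 19, in <module>
    return umr_minimum(a, axis, None, out, keepdims, initial, where)
ValueError: zero-size array to reduction operation minimum which has no identity
```

```bash
python3 - <<'E'
from h import *
np.set_printoptions(precision=4,suppress=True)
for c in ["top","scene"]:
    P=np.load(c+".npy");X,Y,Z=P[...,0],P[...,1],P[...,2]
    im=cv2.imread(f"pics/{c}0.png").astype(int)
    if c=="scene":
      r=P[(im[...,2]-im[...,0]>25)&(X>.4)&(X<.58)&(Y>-.38)&(Y<-.30)&(Z<.05)&(Z>.005)]
      for lo in np.arange(.43,.56,.02):
        q=r[(r[:,0]>=lo)&(r[:,0]<lo+.02)]
        if len(q)>5: print("  x%.3f ymin/max %s z %.4f"%(lo+.01,np.percentile(q[:,1],[3,97]),np.median(q[:,2])))
      print("x",np.percentile(r[:,0],[1,99]))
    a=np.radians(-11.5);e1=np.array([np.cos(a),np.sin(a)]);e2=np.array([-np.sin(a),np.cos(a)]);S=P[...,:2]@e1;T=P[...,:2]@e2
    g=(abs(Z-.06)<.004)&(X>.4)&(X<.85)&(Y>-.2)&(Y<.3)&(im.max(2)<90)
    vs=np.arange(.06,.30,.02);fe=np.array([np.percentile(S[g&(T>v)&(T<v+.01)],.5) for v in vs]);print("front slope",np.polyfit(vs,fe,1),fe,"t",np.percentile(T[g],[.5,99.5]))
    wh=(im.min(2)>120)&(Z>.068)&(Z<.11)&(X>.5)&(X<.82)&(Y>-.05)&(Y<.13)
    for lo in np.arange(.54,.76,.02):
        q=wh&(S>lo)&(S<lo+.02)
        if q.sum()>5: print("  s%.3f t %s mid %.4f z %s"%(lo,np.percentile(T[q],[2,98]),np.percentile(T[q],[2,98]).mean(),np.percentile(Z[q],[5,50,95])))
    s0=np.percentile(S[wh],.5)
    print("plate smin",s0,"z profile",[ (round(l-s0,3),np.round(np.median(Z[wh&(S>l)&(S<l+.003)]),4)) for l in np.arange(s0,s0+.03,.003)])
    vs=np.arange(.14,.24,.01);fe=[(round(v,2),round(np.percentile(S[wh&(T>v)&(T<v+.01)],1),4)) for v in vs if (wh&(T>v)&(T<v+.01)).sum()>10];print(fe)
    k=(Z>.085)&(Z<.13)&(X>.52)&(X<.64)&(Y>.13)&(Y<.2)&(im.max(2)<90)
    print("knob",k.sum(),P[k].mean(0),P[k].min(0),P[k].max(0),"st",S[k].mean(),T[k].mean())
E
```

```text
front slope [0.0022 0.4835] [0.4845 0.4833 0.4835 0.4835 0.4835 0.4838 0.4838 0.4839 0.4832 0.4846
 0.4844 0.4841] t [0.0364 0.3522]
  s0.580 t [0.1294 0.2205] mid 0.1750 z [0.0784 0.0806 0.0839]
  s0.600 t [0.1283 0.2235] mid 0.1759 z [0.077  0.0798 0.0829]
  s0.620 t [0.1281 0.2235] mid 0.1758 z [0.0769 0.0795 0.082 ]
  s0.640 t [0.128  0.2232] mid 0.1756 z [0.0763 0.0793 0.0822]
  s0.660 t [0.128  0.2236] mid 0.1758 z [0.0768 0.0793 0.0818]
  s0.680 t [0.1269 0.2245] mid 0.1757 z [0.0768 0.0793 0.0821]
  s0.700 t [0.1268 0.2246] mid 0.1757 z [0.077  0.0792 0.0822]
  s0.720 t [0.1267 0.2244] mid 0.1756 z [0.0764 0.0791 0.0819]
  s0.740 t [0.127  0.2242] mid 0.1756 z [0.0766 0.0796 0.089 ]
plate smin 0.5991286790521931 z profile [(np.float64(0.0), np.float64(0.0808)), (np.float64(0.003), np.float64(0.0811)), (np.float64(0.006), np.float64(0.0804)), (np.float64(0.009), np.float64(0.0793)), (np.float64(0.012), np.float64(0.0793)), (np.float64(0.015), np.float64(0.079)), (np.float64(0.018), np.float64(0.0794)), (np.float64(0.021), np.float64(0.0798)), (np.float64(0.024), np.float64(0.0
[... 1797 characters left out ...]
.float64(0.0814)), (np.float64(0.018), np.float64(0.0815)), (np.float64(0.021), np.float64(0.0811)), (np.float64(0.024), np.float64(0.0817)), (np.float64(0.027), np.float64(0.0815)), (np.float64(0.03), np.float64(0.0814))]
[(np.float64(0.14), np.float64(0.603)), (np.float64(0.15), np.float64(0.6037)), (np.float64(0.16), np.float64(0.6025)), (np.float64(0.17), np.float64(0.6039)), (np.float64(0.18), np.float64(0.6016)), (np.float64(0.19), np.float64(0.6036)), (np.float64(0.2), np.float64(0.6032)), (np.float64(0.21), np.float64(0.6036)), (np.float64(0.22), np.float64(0.6039))]
knob 128 [0.6047 0.1646 0.1114] [0.5904 0.1568 0.0978] [0.6392 0.1803 0.1203] st 0.5597068825848255 0.2818499011339566
```

```bash
python3 - <<'E'
from h import *
from scipy.spatial.transform import Rotation as R
np.set_printoptions(precision=4,suppress=True)
s=readout.state();print(s["t"],R.from_quat(s["tool_rot"]).as_matrix());
M=R.from_quat(s["tool_rot"]).as_matrix();print("jaw yaw deg",np.degrees(np.arctan2(M[1,0],M[0,0])))
E
```

```text
1.2 [[ 0.3446  0.     -0.9388]
 [ 0.9388 -0.      0.3446]
 [-0.     -1.     -0.    ]]
jaw yaw deg 69.8440468552452
```

```bash
python3 -m handwheel '[{"linear":[0.0243,-0.0283,0],"angular":[0,0,0.0347],"fingers":1},{"linear":[0.0243,-0.0283,0],"angular":[0,0,0.0347],"fingers":1},{"linear":[0.0243,-0.0283,0],"angular":[0,0,0.0347],"fingers":1},{"linear":[0.0243,-0.0283,0],"angular":[0,0,0.0347],"fingers":1},{"linear":[0.0243,-0.0283,0],"angular":[0,0,0.0347],"fingers":1},{"linear":[0.0243,-0.0283,0],"angular":[0,0,0.0347],"fingers":1},{"linear":[0.0243,-0.0283,0],"angular":[0,0,0.0347],"fingers":1},{"linear":[0.0243,-0.0283,0],"angular":[0,0,0.0347],"fingers":1},{"linear":[0.0243,-0.0283,0],"angular":[0,0,0.0347],"fingers":1},{"linear":[0.0243,-0.0283,0],"angular":[0,0,0.0347],"fingers":1}]' 30
python3 -m handwheel '[{"linear":[0,-0.039,0],"angular":[0,0,0],"fingers":1},{"linear":[0,-0.039,0],"angular":[0,0,0],"fingers":1},{"linear":[0,-0.039,0],"angular":[0,0,0],"fingers":1},{"linear":[0,-0.039,0],"angular":[0,0,0],"fingers":1},{"linear":[0,-0.039,0],"angular":[0,0,0],"fingers":1},{"linear":[0,-0.039,0],"angular":[0,0,0],"fingers":1},{"linear":[0,-0.039,0],"angular":[0,0,0],"fingers":1},{"linear":[0,-0.039,0],"angular":[0,0,0],"fingers":1},{"linear":[0,-0.039,0],"angular":[0,0,0],"fingers":1},{"linear":[0,-0.039,0],"angular":[0,0,0],"fingers":1},{"linear":[0,-0.039,0],"angular":[0,0,0],"fingers":1},{"linear":[0,-0.039,0],"angular":[0,0,0],"fingers":1},{"linear":[0,-0.039,0],"angular":[0,0,0],"fingers":1},{"linear":[0,-0.039,0],"angular":[0,0,0],"fingers":1},{"linear":[0,-0.039,0],"angular":[0,0,0],"fingers":1},{"linear":[-0.0055,-0.036,0],"angular":[0,0,0],"fingers":1},{"linear":[0,0,0],"angular":[0,0,0],"fingers":1},{"linear":[0,0,0],"angular":[0,0,0],"fingers":1}]'
```

```text
t: 2.03
position: [0.4507, 0.2787, 0.1969]
tool_rot: [0.501, 0.499, -0.499, -0.501]
ft_force: [-0.5, -0.2, 0.3]
finger_gap: 1.0
t: 3.53
position: [0.4439, -0.3427, 0.1965]
tool_rot: [0.502, 0.498, -0.498, -0.502]
ft_force: [0.0, 0.6, -0.2]
finger_gap: 1.0
```

```bash
python3 -m handwheel '[{"linear":[0,0,-0.04],"angular":[0,0,0],"fingers":1},{"linear":[0,0,-0.04],"angular":[0,0,0],"fingers":1},{"linear":[0,0,-0.04],"angular":[0,0,0],"fingers":1},{"linear":[0,0,-0.03],"angular":[0,0,0],"fingers":1},{"linear":[0,0,-0.02],"angular":[0,0,0],"fingers":1},{"linear":[0,0,-0.017],"angular":[0,0,0],"fingers":1},{"linear":[0,0,0],"angular":[0,0,0],"fingers":1},{"linear":[0,0,0],"angular":[0,0,0],"fingers":-1},{"linear":[0,0,0],"angular":[0,0,0],"fingers":-1},{"linear":[0,0,0],"angular":[0,0,0],"fingers":-1},{"linear":[0,0,0],"angular":[0,0,0],"fingers":-1},{"linear":[0,0,0],"angular":[0,0,0],"fingers":-1},{"linear":[0,0,0],"angular":[0,0,0],"fingers":-1},{"linear":[0,0,0],"angular":[0,0,0],"fingers":-1},{"linear":[0,0,0],"angular":[0,0,0],"fingers":-1},{"linear":[0,0,0],"angular":[0,0,0],"fingers":-1},{"linear":[0,0,0],"angular":[0,0,0],"fingers":-1}]' 40
python3 -c "
from h import *
s=readout.state();print(s['position'],s['ft_force'],s['finger_gap'])"
```

```text
t: 4.95
position: [0.4442, -0.3408, 0.0097]
tool_rot: [0.501, 0.499, -0.499, -0.501]
ft_force: [0.2, -0.2, 0.4]
finger_gap: 0.002
[ 0.44421448 -0.34082404  0.00966092] [ 0.19054307 -0.15313146  0.37655247] 0.0017380981019743927
```

```bash
python3 - <<'E'
from h import *
np.set_printoptions(precision=4,suppress=True)
ims=[]
for c in ["top","scene"]:
    f=grab_frame(c);P=cloud(f);np.save(c+".npy",P);ims.append(f["color"])
    r=pts(c,P,"wedge")
    if r: print(c,r[0],r[1],np.median(r[2],0),np.percentile(r[2],[2,98],0))
a=cv2.resize(ims[0][180:350,420:580],(400,425));b=cv2.resize(ims[1][270:440,100:260],(400,425))
save("pics/c.png",np.hstack([a,b]))
E
```

```text
scene 0.95 [129.7, 331.3, 191.7, 397.7] [ 0.4949 -0.3444  0.0156] [[ 0.4365 -0.3572  0.0013]
 [ 0.5543 -0.3268  0.0382]]
```

View pics/c.png

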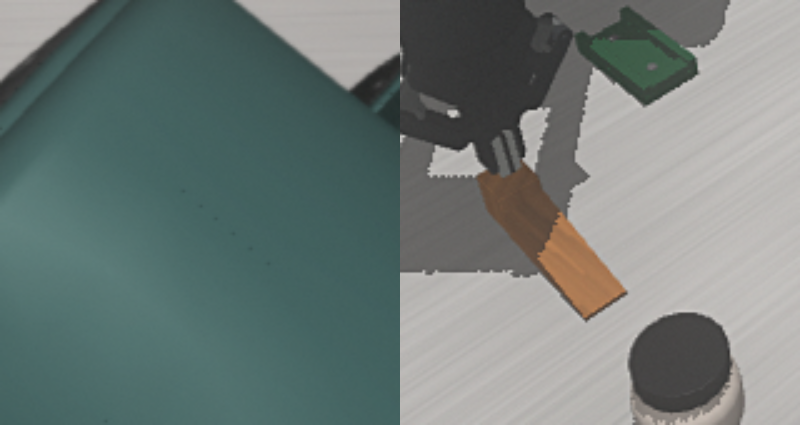

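```bash
python3 - <<'E'
from h import *
np.set_printoptions(precision=4,suppress=True)
P=np.load("scene.npy");f=grab_frame("scene");im=f["color"].astype(int)
for v in range(318,362,3):
    print(v,[("%.3f %.3f %.3f"%tuple(P[v,u]))+" "+str(im[v,u].tolist()) for u in (136,142,148)])
E
```

```text
318 ['0.457 -0.345 0.101 [53, 53, 53]', '0.456 -0.336 0.094 [54, 55, 55]', '0.365 -0.293 -0.000 [144, 143, 142]']
321 ['0.455 -0.346 0.094 [55, 54, 53]', '0.456 -0.337 0.088 [49, 48, 49]', '0.376 -0.299 0.003 [187, 186, 182]']
324 ['0.456 -0.348 0.088 [54, 54, 54]', '0.453 -0.338 0.079 [103, 103, 101]', '0.451 -0.327 0.070 [36, 36, 36]']
327 ['0.451 -0.347 0.078 [73, 73, 74]', '0.455 -0.340 0.075 [47, 45, 45]', '0.450 -0.329 0.063 [46, 46, 47]']
330 ['0.450 -0.349 0.071 [52, 53, 53]', '0.456 -0.341 0.070 [52, 51, 50]', '0.452 -0.330 0.059 [51, 52, 50]']
333 ['0.451 -0.350 0.066 [56, 56, 57]', '0.454 -0.342 0.062 [78, 78, 77]', '0.400 -0.313 0.000 [82, 78, 76]']
336 ['0.450 -0.351 0.059 [56, 55, 55]', '0.455 -0.344 0.057 [107, 106, 104]', '0.453 -0.334 0.048 [101, 91, 84]']
339 ['0.435 -0.348 0.038 [75, 65, 57]', '0.454 -0.345 0.050 [104, 106, 105]', '0.446 -0.333 0.035 [98, 74, 58]']
342 ['0.442 -0.352 0.039 [105, 79, 61]', '0.447 -0.344 0.037 [99, 76, 60]', '0.455 -0.337 0.038 [92, 72, 59]']
345 ['0.448 -0.355 0.038 [108, 82, 63]', '0.454 -0.347 0.037 [103, 79, 63]', '0.459 -0.340 0.036 [98, 75, 62]']
348 ['0.448 -0.356 0.032 [104, 81, 63]', '0.460 -0.351 0.037 [105, 81, 62]', '0.460 -0.342 0.030 [92, 71, 59]']
351 ['0.444 -0.356 0.022 [99, 77, 61]', '0.461 -0.353 0.033 [100, 77, 63]', '0.461 -0.343 0.025 [92, 74, 61]']
354 ['0.437 -0.356 0.009 [99, 76, 58]', '0.459 -0.354 0.025 [101, 78, 61]', '0.464 -0.346 0.022 [92, 74, 61]']
357 ['0.435 -0.357 -0.000 [103, 105, 104]', '0.462 -0.356 0.021 [97, 78, 64]', '0.468 -0.349 0.020 [100, 77, 62]']
360 ['0.444 -0.361 0.003 [101, 99, 98]', '0.458 -0.356 0.010 [100, 77, 61]', '0.476 -0.353 0.023 [99, 80, 63]']
```

```bash
python3 - <<'E'
from h import *
np.set_printoptions(precision=4,suppress=True)
s=readout.state();print(s)
f=grab_frame("scene");P=cloud(f);s=readout.state();print(s['t'],s['position'],s['finger_gap'])
C=f["camera_from_world"];K=f["mtx"]
def pix(p):
    q=np.array(C)@np.r_[p,1];return K[0][0]*q[0]/-q[2]+K[0][2],K[1][1]*q[1]/q[2]+K[1][2]
for z in (0.0097,.03,.045,.06): print(z,pix([.4442,-.3408,z]))
save("pics/d.png",cv2.resize(f["color"][290:380,90:210],(800,600),interpolation=cv2.INTER_CUBIC))
E
```

```text
{'t': 5.2, 'joint_positions': array([-0.7777,  0.5346,  1.7769, -0.0001,  0.83  , -2.3436]), 'joint_velocities': array([-0.0005,  0.0006, -0.0004,  0.0017,  0.0006, -0.0027]), 'tau': array([ -0.0043, -53.9341, -17.8666,  -0.0009,   0.0013,   0.    ]), 'position': array([ 0.4442, -0.3408,  0.0096]), 'tool_rot': array([-0.5012, -0.4988,  0.4988,  0.5012]), 'ft_force': array([-0.4277, -0.179 , -0.0305]), 'torque': array([-0.0224, -0.043 ,  0.0467]), 'finger_gap': 0.0061710560244082925}
5.25 [ 0.4442 -0.3407  0.0096] 0.0009829295909383731
0.0097 (np.float64(145.98819938138263), np.float64(350.9758689852646))
0.03 (np.float64(143.56826535567123), np.float64(342.84191371194436))
0.045 (np.float64(141.73566539632304), np.float64(336.68212342640345))
0.06 (np.float64(139.86391739191566), np.float64(330.3907475504434))
```

View pics/d.png

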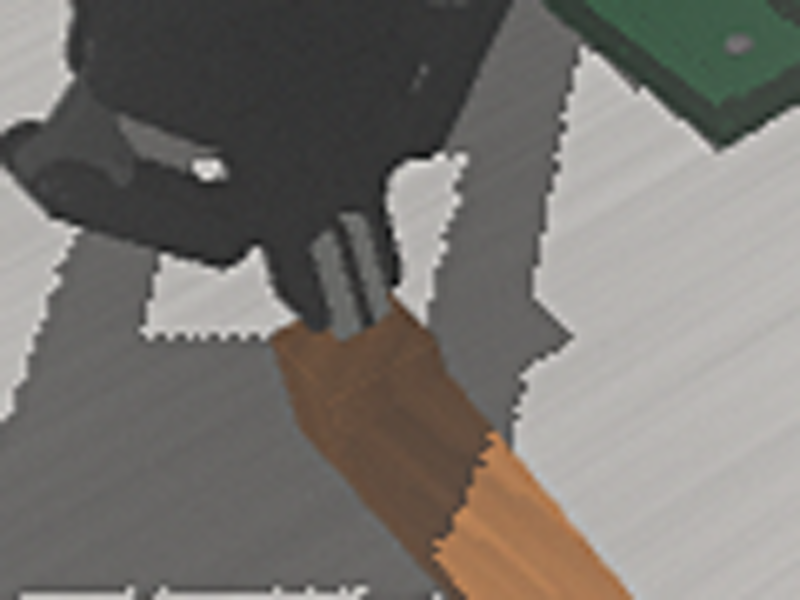

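The view shows the shut fingers ending just above the heel's top. Depth puts the tips near z≈0.046, while the state says 0.0097. I'll open the fingers and measure the tip height from depth before going down.

```bash
python3 -m handwheel '[{"linear":[0,0,0],"angular":[0,0,0],"fingers":1},{"linear":[0,0,0],"angular":[0,0,0],"fingers":1},{"linear":[0,0,0],"angular":[0,0,0],"fingers":1},{"linear":[0,0,0],"angular":[0,0,0],"fingers":1},{"linear":[0,0,0],"angular":[0,0,0],"fingers":1},{"linear":[0,0,0],"angular":[0,0,0],"fingers":1},{"linear":[0,0,0],"angular":[0,0,0],"fingers":1}]'
python3 - <<'E'
from h import *
np.set_printoptions(precision=4,suppress=True)
f=grab_frame("scene");P=cloud(f);im=f["color"].astype(int)
X,Y,Z=P[...,0],P[...,1],P[...,2]
for y0 in np.arange(-.42,-.26,.01):
    m=(Y>y0)&(Y<y0+.01)&(X>.40)&(X<.49)&(Z>.008)&(im.max(2)-im.min(2)<14)&(im.max(2)<125)
    z=np.sort(Z[m]);print(round(y0+.005,3),m.sum(),z[:5],np.median(X[m]) if m.sum() else "")
save("pics/e.png",cv2.resize(f["color"][270:390,80:240],(800,600),interpolation=cv2.INTER_CUBIC))
E
```

```text
t: 5.83
position: [0.4443, -0.3408, 0.0097]
tool_rot: [0.501, 0.499, -0.499, -0.501]
ft_force: [0.5, -0.6, -0.3]
finger_gap: 0.98
-0.415 132 [0.1057 0.1067 0.1068 0.1075 0.1089] 0.4439125504447
-0.405 464 [0.0995 0.1034 0.1043 0.1045 0.1057] 0.44822745376397366
-0.395 472 [0.0647 0.0649 0.0664 0.0667 0.067 ] 0.4449292674056462
-0.385 492 [0.0564 0.0599 0.0606 0.061  0.0613] 0.4489347203619876
-0.375 1651 [0.107  0.1091 0.1091 0.1101 0.1102] 0.455489116433729
-0.365 1056 [0.1163 0.1174 0.1197 0.1197 0.1198] 0.4699312378126449
-0.355 782 [0.1168 0.1182 0.1182 0.1193 0.1211] 0.47757334293414994
-0.345 816 [0.1177 0.1179 0.1185 0.1192 0.1193] 0.48090397623981995
-0.335 814 [0.1176 0.118  0.1189 0.1194 0.1196] 0.4808319478825582
-0.325 736 [0.118  0.1187 0.1187 0.1193 0.121 ] 0.4777964820675035
-0.315 603 [0.1182 0.1195 0.1196 0.1209 0.1211] 0.47068521910060246
-0.305 229 [0.0984 0.1051 0.1078 0.1092 0.1094] 0.4600968020552224
-0.295 414 [0.0561 0.0569 0.0584 0.0585 0.0588] 0.45487630013046354
-0.285 454 [0.0636 0.0668 0.0674 0.068  0.0683] 0.45537805871263054
-0.275 287 [0.1    0.1028 0.1031 0.1041 0.1042] 0.45637300608677056
-0.265 30 [0.1062 0.1075 0.1087 0.1098 0.111 ] 0.45486897095557
```

View pics/e.png

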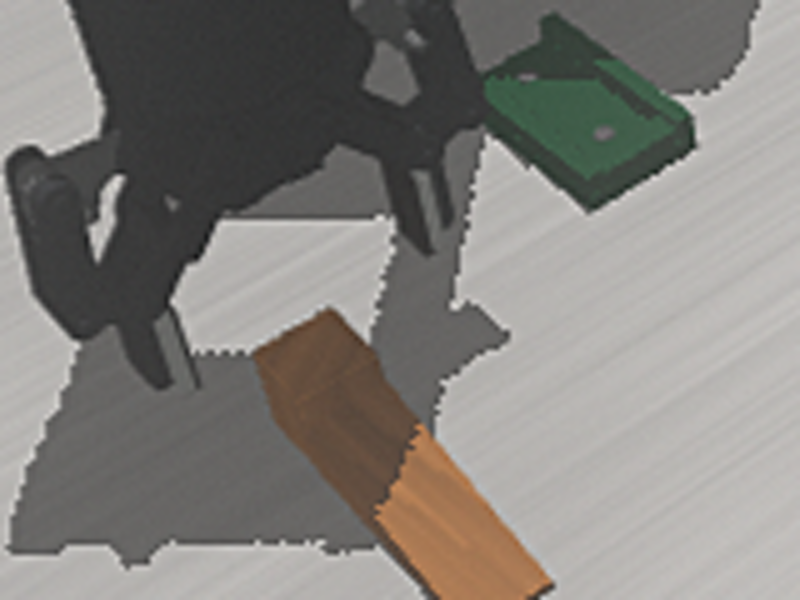

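The state's z reads about 35 mm lower than the fingers really are: open tips are at 0.057 and the body's underside at 0.118, so the shut TCP is near 0.045. I trust the cameras and go down a further 36 mm, watching the force.

```bash
python3 -m handwheel '[{"linear":[0,0,-0.012],"angular":[0,0,0],"fingers":1},{"linear":[0,0,-0.012],"angular":[0,0,0],"fingers":1},{"linear":[0,0,-0.006],"angular":[0,0,0],"fingers":1},{"linear":[0,0,-0.003],"angular":[0,0,0],"fingers":1},{"linear":[0,0,-0.003],"angular":[0,0,0],"fingers":1},{"linear":[0,0,0],"angular":[0,0,0],"fingers":1}]' 40
python3 -m handwheel '[{"linear":[0,0,0],"angular":[0,0,0],"fingers":-1},{"linear":[0,0,0],"angular":[0,0,0],"fingers":-1},{"linear":[0,0,0],"angular":[0,0,0],"fingers":-1},{"linear":[0,0,0],"angular":[0,0,0],"fingers":-1},{"linear":[0,0,0],"angular":[0,0,0],"fingers":-1},{"linear":[0,0,0],"angular":[0,0,0],"fingers":-1},{"linear":[0,0,0],"angular":[0,0,0],"fingers":-1},{"linear":[0,0,0],"angular":[0,0,0],"fingers":-1}]'
```

```text
t: 6.38
position: [0.4441, -0.3407, -0.0266]
tool_rot: [-0.501, -0.499, 0.499, 0.501]
ft_force: [-0.3, -0.1, 0.4]
finger_gap: 0.996
t: 7.05
position: [0.4445, -0.3411, -0.0259]
tool_rot: [0.501, 0.499, -0.499, -0.501]
ft_force: [-0.7, -0.4, 5.2]
finger_gap: 0.349
```

```bash
python3 -m handwheel '[{"linear":[0,0,0.015],"angular":[0,0,0],"fingers":-1},{"linear":[0,0,0.03],"angular":[0,0,0],"fingers":-1},{"linear":[0,0,0.03],"angular":[0,0,0],"fingers":-1},{"linear":[0,0,0.03],"angular":[0,0,0],"fingers":-1},{"linear":[0.0036,0.03,0],"angular":[0,0,-0.0164],"fingers":-1},{"linear":[0.0036,0.03,0],"angular":[0,0,-0.0164],"fingers":-1},{"linear":[0.0036,0.03,0],"angular":[0,0,-0.0164],"fingers":-1},{"linear":[0.0036,0.03,0],"angular":[0,0,-0.0164],"fingers":-1},{"linear":[0.0036,0.03,0],"angular":[0,0,-0.0164],"fingers":-1},{"linear":[0.0036,0.03,0],"angular":[0,0,-0.0164],"fingers":-1},{"linear":[0.0036,0.03,0],"angular":[0,0,-0.0164],"fingers":-1},{"linear":[0.0036,0.03,0],"angular":[0,0,-0.0164],"fingers":-1},{"linear":[0.0036,0.03,0],"angular":[0,0,-0.0164],"fingers":-1},{"linear":[0.0036,0.03,0],"angular":[0,0,-0.0164],"fingers":-1},{"linear":[0.0036,0.03,0],"angular":[0,0,-0.0164],"fingers":-1},{"linear":[0.0036,0.03,0],"angular":[0,0,-0.0164],"fingers":-1},{"linear":[0.0015,0.03,0],"angular":[0,0,0],"fingers":-1},{"linear":[0,0.03,0],"angular":[0,0,0],"fingers":-1},{"linear":[0,0,0],"angular":[0,0,0],"fingers":-1}]'
python3 - <<'E'
from h import *
np.set_printoptions(precision=4,suppress=True)
s=readout.state();print(s['position'],s['tool_rot'],s['ft_force'],s['finger_gap'])
from scipy.spatial.transform import Rotation as R
M=R.from_quat(s["tool_rot"]).as_matrix();print("jaw yaw",np.degrees(np.arctan2(M[1,0],M[0,0])))
ims=[]
for c in ["top","scene"]:
    f=grab_frame(c);P=cloud(f);np.save(c+".npy",P);ims.append(f["color"])
    for q in ["wedge","seat_ring"]:
        r=pts(c,P,q)
        if r: print(c,q,r[0],r[1],np.median(r[2],0),np.percentile(r[2],[2,98],0))
a=cv2.resize(ims[0][100:300,200:400],(400,400));b=cv2.resize(ims[1][180:380,250:450],(400,400))
save("pics/f.png",np.hstack([a,b]))
X,Y,Z=P[...,0],P[...,1],P[...,2];im=ims[1].astype(int)
m=(im[...,0]-im[...,2]>20)&(X>.46)&(X<.64)&(Y>-.02)&(Y<.15)&(Z>.09)
w=P[m];a=np.radians(-11.5);S=w[:,:2]@[np.cos(a),np.sin(a)];T=w[:,:2]@[-np.sin(a),np.cos(a)]
for l in np.arange(.45,.6,.015):
    k=(S>l)&(S<l+.015)
    if k.sum()>5: print(round(l+.0075,4),k.sum(),"t",np.percentile(T[k],[3,97]),"z",np.median(w[k,2]))
print("s",np.percentile(S,[1,99]))
E
```

```text
t: 8.63
position: [0.4882, 0.0836, 0.0784]
tool_rot: [-0.546, -0.448, 0.448, 0.548]
ft_force: [0.3, -0.6, 0.1]
finger_gap: 0.345
[0.4882 0.0836 0.0784] [-0.5465 -0.4482  0.4478  0.5478] [ 0.2546 -0.644   0.1213] 0.3450881875407586
jaw yaw 78.61878637220686
top seat_ring 0.66 [339.2, 192.4, 364.3, 218.2] [ 0.6097 -0.0597  0.0695] [[ 0.5896 -0.0805  0.0586]
 [ 0.6326 -0.0359  0.0733]]
scene wedge 0.81 [326.7, 195.2, 376.4, 250.2] [0.5367 0.0647 0.1192] [[0.4834 0.0451 0.1065]
 [0.5962 0.0905 0.1425]]
scene seat_ring 0.8 [318.4, 281.8, 344.2, 305.2] [ 0.6134 -0.0601  0.071 ] [[ 0.5891 -0.0822  0.0604]
 [ 0.6355 -0.0376  0.0741]]
0.4575 34 t [0.1696 0.1889] z 0.14170651093234338
0.4725 139 t [0.1592 0.1882] z 0.13777936971609728
0.4875 130 t [0.1588 0.1883] z 0.12620486879632264
0.5025 124 t [0.1591 0.1907] z 0.12321004804538521
0.5175 116 t [0.1585 0.1879] z 0.11984094513159005
0.5325 103 t [0.1591 0.1889] z 0.11691565153781336
0.5475 103 t [0.1592 0.1884] z 0.11436390619369663
0.5625 104 t [0.1588 0.1882] z 0.11155506862271819
0.5775 40 t [0.1596 0.1886] z 0.10908641653506218
s [0.4537 0.5739]
```

View pics/f.png

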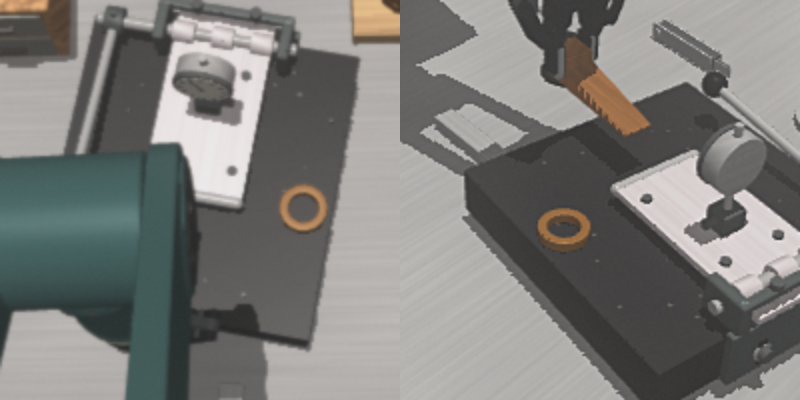

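The scene view shows the wedge level, square and on the stand's middle line (t 0.1738 against 0.1747), with the tip about 27 mm short of the lip. Next I lower it to the granite.

```bash
python3 -m handwheel '[{"linear":[0,0,-0.015],"angular":[0,0,0],"fingers":-1},{"linear":[0,0,-0.015],"angular":[0,0,0],"fingers":-1},{"linear":[0,0,-0.008],"angular":[0,0,0],"fingers":-1},{"linear":[0,0,-0.003],"angular":[0,0,0],"fingers":-1},{"linear":[0,0,-0.001],"angular":[0,0,0],"fingers":-1},{"linear":[0,0,0],"angular":[0,0,0],"fingers":-1}]'
for i in 1 2 3 ; do python3 -m handwheel '[{"linear":[0,0,-0.001],"angular":[0,0,0],"fingers":-1},{"linear":[0,0,0],"angular":[0,0,0],"fingers":-1}]' | grep -E "pos|force"; done
```

```text
t: 9.43
position: [0.489, 0.0788, 0.0367]
tool_rot: [-0.548, -0.447, 0.447, 0.548]
ft_force: [0.8, -0.7, -0.6]
finger_gap: 0.344
position: [0.4895, 0.0792, 0.0361]
ft_force: [0.2, 0.5, -0.6]
position: [0.4892, 0.0793, 0.0349]
ft_force: [-0.3, -0.2, -1.3]
position: [0.4892, 0.0793, 0.034]
ft_force: [-0.8, -0.0, 3.2]
```

```bash
python3 -m handwheel '[{"linear":[0.0059,-0.0012,0],"angular":[0,0,0],"fingers":-1},{"linear":[0.0059,-0.0012,0],"angular":[0,0,0],"fingers":-1},{"linear":[0.0059,-0.0012,0],"angular":[0,0,0],"fingers":-1},{"linear":[0.0059,-0.0012,0],"angular":[0,0,0],"fingers":-1},{"linear":[0.0059,-0.0012,0],"angular":[0,0,0],"fingers":-1},{"linear":[0.0059,-0.0012,0],"angular":[0,0,0],"fingers":-1},{"linear":[0.0059,-0.0012,0],"angular":[0,0,0],"fingers":-1},{"linear":[0.0,0,0],"angular":[0,0,0],"fingers":-1}]' | grep -E "pos|force"
for i in 1 2 3 4; do python3 -m handwheel '[{"linear":[0.0039,-0.0008,0],"angular":[0,0,0],"fingers":-1},{"linear":[0,0,0],"angular":[0,0,0],"fingers":-1}]' | grep -E "pos|force"; done
```

```text
position: [0.5325, 0.0706, 0.0341]
ft_force: [1.4, -1.3, 4.2]
position: [0.5349, 0.07, 0.0341]
ft_force: [0.2, 0.9, 5.8]
position: [0.5386, 0.0692, 0.0341]
ft_force: [-1.2, -0.2, 6.8]
position: [0.5425, 0.0684, 0.0341]
ft_force: [-0.5, -0.0, 6.6]
position: [0.5464, 0.0676, 0.0341]
ft_force: [-1.2, 0.1, 6.8]
```

```bash
for i in 1 2 3 4 5 6; do python3 -m handwheel '[{"linear":[0.0029,-0.0006,0],"angular":[0,0,0],"fingers":-1},{"linear":[0,0,0],"angular":[0,0,0],"fingers":-1}]' | grep -E "pos|force"; done; python3 - <<'E'
from h import *
np.set_printoptions(precision=4,suppress=True)
f=grab_frame("scene");P=cloud(f);im=f["color"].astype(int)
S=P[...,:2]@[.9799,-.1994];T=P[...,:2]@[.1994,.9799];Z=P[...,2]
m=(im.min(2)>110)&(Z>.068)&(Z<.12)&(S>.59)&(S<.68)&(T>.12)&(T<.23)
for l in np.arange(.6,.68,.02): print(l,np.median(Z[m&(S>l)&(S<l+.02)]))
save("pics/g.png",cv2.resize(f["color"][180:380,250:450],(600,600)))
E
```

```text
position: [0.5479, 0.0672, 0.0341]
ft_force: [-3.9, 1.6, 10.0]
position: [0.5495, 0.0668, 0.0341]
ft_force: [-7.2, 1.0, 12.7]
position: [0.5522, 0.0662, 0.034]
ft_force: [-7.9, 1.4, 13.8]
position: [0.555, 0.0656, 0.034]
ft_force: [-7.3, 1.6, 13.5]
position: [0.558, 0.065, 0.034]
ft_force: [-7.4, 1.2, 13.4]
position: [0.5609, 0.0644, 0.0341]
ft_force: [-7.6, 0.3, 13.6]
0.6 0.08435230449158126
0.62 0.08373561202350943
0.64 0.08318077568501692
0.66 0.0830857138231838
0.68 nan
  return _methods._mean(a, axis=axis, dtype=dtype,
  ret = ret.dtype.type(ret / rcount)
```

```bash
python3 -m handwheel '[{"linear":[0.0029,-0.0006,0.0008],"angular":[0,0,0],"fingers":-1},{"linear":[0,0,0],"angular":[0,0,0],"fingers":-1}]' | grep -E "pos|force"; for i in 1 2 3; do python3 -m handwheel '[{"linear":[0.0029,-0.0006,0],"angular":[0,0,0],"fingers":-1},{"linear":[0,0,0],"angular":[0,0,0],"fingers":-1}]' | grep -E "pos|force"; done
```

```text
position: [0.5644, 0.0636, 0.0341]
ft_force: [-4.7, 1.9, 6.5]
position: [0.5677, 0.063, 0.0341]
ft_force: [-4.5, 0.6, 5.3]
position: [0.571, 0.0623, 0.0341]
ft_force: [-4.6, 0.3, 3.9]
position: [0.5742, 0.0616, 0.0341]
ft_force: [-3.4, 0.6, 2.9]
```

```bash
for i in 1 2 3 4; do python3 -m handwheel '[{"linear":[0.00098,-0.0002,0],"angular":[0,0,0],"fingers":-1},{"linear":[0,0,0],"angular":[0,0,0],"fingers":-1}]' | grep -E "pos|force"; done
```

```text
position: [0.5753, 0.0614, 0.0341]
ft_force: [-3.7, 1.7, 1.1]
position: [0.5767, 0.0612, 0.0341]
ft_force: [-2.8, 0.4, -1.4]
position: [0.5771, 0.0611, 0.0341]
ft_force: [-5.9, 0.9, -1.2]
position: [0.5771, 0.061, 0.0341]
ft_force: [-7.5, 2.5, 1.2]
```

```bash
for i in 1 2 3; do python3 -m handwheel '[{"linear":[0.00098,-0.0002,0],"angular":[0,0,0],"fingers":-1},{"linear":[0,0,0],"angular":[0,0,0],"fingers":-1}]' | grep -E "pos|force"; done
```

```text
position: [0.5771, 0.061, 0.0341]
ft_force: [-10.1, 2.6, 5.4]
position: [0.5771, 0.061, 0.0341]
ft_force: [-11.4, 4.0, 5.7]
position: [0.5772, 0.0609, 0.0341]
ft_force: [-13.3, 3.4, 8.5]
```

```bash
for i in 1 2; do python3 -m handwheel '[{"linear":[0.00098,-0.0002,0],"angular":[0,0,0],"fingers":-1},{"linear":[0,0,0],"angular":[0,0,0],"fingers":-1}]' | grep -E "pos|force"; done; python3 - <<'E'
from h import *
for i in range(3): s=readout.state();print(s['position'],s['ft_force'],s['torque'])
f=grab_frame("scene");P=cloud(f);im=f["color"].astype(int);print(readout.state()['ft_force'])
S=P[...,:2]@[.9799,-.1994];T=P[...,:2]@[.1994,.9799];Z=P[...,2]
m=(im.min(2)>110)&(Z>.068)&(Z<.12)&(S>.59)&(S<.68)&(T>.12)&(T<.23)
for l in np.arange(.6,.66,.02): print(l,np.median(Z[m&(S>l)&(S<l+.02)]))
E
```

```text
position: [0.5772, 0.0609, 0.034]
ft_force: [-15.4, 2.9, 10.4]
position: [0.5772, 0.0609, 0.034]
ft_force: [-17.8, 4.8, 13.0]
[0.57722954 0.06089824 0.03401755] [-17.84727411   4.76720267  13.03608721] [ 0.58918265  2.3305414  -0.04393902]
[0.57722954 0.06089824 0.03401755] [-17.84727411   4.76720267  13.03608721] [ 0.58918265  2.3305414  -0.04393902]
[0.57722954 0.06089824 0.03401755] [-17.84727411   4.76720267  13.03608721] [ 0.58918265  2.3305414  -0.04393902]
[-17.36662062   4.3985591   12.55701098]
0.6 0.08749168352524073
0.62 0.08647878928853914
0.64 0.08568427123377509
0.66 0.08482534206559522
```

```bash
python3 -m handwheel '[{"linear":[-0.00196,0.0004,0.0003],"angular":[0,0,0],"fingers":-1},{"linear":[-0.00196,0.0004,0.0003],"angular":[0,0,0],"fingers":-1},{"linear":[-0.00147,0.0003,0],"angular":[0,0,0],"fingers":-1},{"linear":[0,0,0],"angular":[0,0,0],"fingers":-1}]'  | grep -E "pos|force"
```

```text
position: [0.5776, 0.0608, 0.0341]
ft_force: [-1.5, -0.2, -11.4]
```

```bash
python3 -m handwheel '[{"linear":[0,0,-0.0005],"angular":[0,0,0],"fingers":-1},{"linear":[0,0,0],"angular":[0,0,0],"fingers":-1}]'  | grep -E "pos|force"
python3 -m handwheel '[{"linear":[0,0,0],"angular":[0,0,0],"fingers":0.2},{"linear":[0,0,0],"angular":[0,0,0],"fingers":0.2},{"linear":[0,0,0],"angular":[0,0,0],"fingers":0.2},{"linear":[0,0,0],"angular":[0,0,0],"fingers":0.2},{"linear":[0,0,0],"angular":[0,0,0],"fingers":0.2}]'
python3 - <<'E'
from h import *
from scipy.spatial.transform import Rotation as R
np.set_printoptions(precision=4,suppress=True)
ims=[]
for c in ["scene"]:
    f=grab_frame(c);P=cloud(f);im=f["color"].astype(int);ims.append(f["color"])
    S=P[...,:2]@[.9799,-.1994];T=P[...,:2]@[.1994,.9799];Z=P[...,2]
    m=(im.min(2)>110)&(Z>.068)&(Z<.12)&(S>.59)&(S<.68)&(T>.12)&(T<.23)
    print([np.median(Z[m&(S>l)&(S<l+.02)]) for l in (.6,.62,.64)])
    w=(im[...,0]-im[...,2]>20)&(S>.5)&(S<.62)&(T>.1)&(T<.23)&(Z>.063)&(Z<.12)
    for l in np.arange(.53,.61,.01):
        k=w&(S>l)&(S<l+.01)
        if k.sum()>5: print(round(l+.005,3),k.sum(),np.percentile(T[k],[3,97]),np.median(Z[k]))
save("pics/h.png",cv2.resize(ims[0][180:340,270:450],(675,600)))
E
```

```text
position: [0.5776, 0.0608, 0.0341]
ft_force: [-4.0, -0.2, -8.5]
t: 15.45
position: [0.5796, 0.0609, 0.0353]
tool_rot: [0.548, 0.448, -0.447, -0.547]
ft_force: [0.5, -0.3, -0.5]
finger_gap: 0.602
[np.float64(0.08770888674067667), np.float64(0.08633542324500776), np.float64(0.08566701703190172)]
0.545 36 [0.1645 0.1873] 0.09750035035471366
0.555 75 [0.1591 0.1873] 0.09616294723197893
0.565 148 [0.1589 0.1878] 0.09093126363631304
0.575 97 [0.1589 0.1881] 0.08251195258725641
0.585 70 [0.1592 0.1881] 0.08053413860849185
0.595 13 [0.1497 0.1876] 0.08164592678891047
```

View pics/h.png

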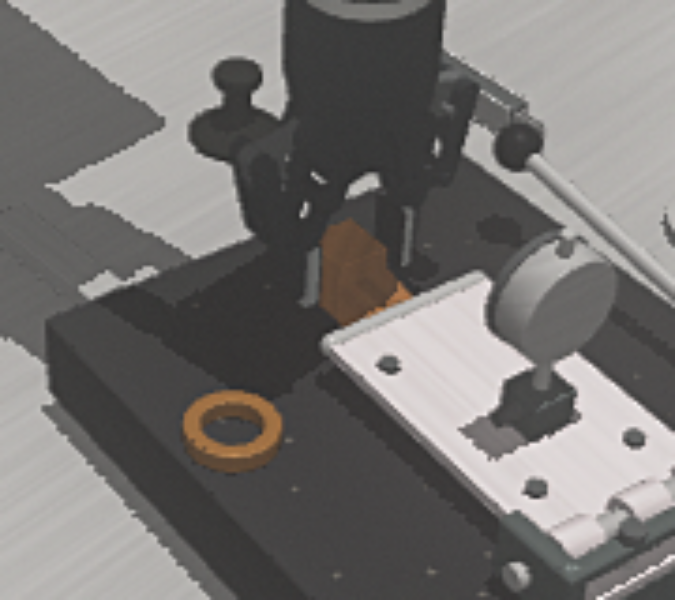

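The stand is still up (+6 mm at the lip) and the wedge is square and untouched by the open fingers. The gripped push included some friction from pressing down, so I'll tap the heel once from behind with shut fingers. That gives a clean force reading.

```bash
python3 -m handwheel '[{"linear":[0,0,0.02],"angular":[0,0,0],"fingers":0.2},{"linear":[0,0,0.04],"angular":[0,0,0],"fingers":0.2},{"linear":[-0.023,0.0046,0],"angular":[0,0,0],"fingers":-1},{"linear":[-0.023,0.0046,0],"angular":[0,0,0],"fingers":-1},{"linear":[0,0,0],"angular":[0,0,0],"fingers":-1},{"linear":[0,0,0],"angular":[0,0,0],"fingers":-1},{"linear":[0,0,0],"angular":[0,0,0],"fingers":-1},{"linear":[0,0,0],"angular":[0,0,0],"fingers":-1},{"linear":[0,0,-0.03],"angular":[0,0,0],"fingers":-1},{"linear":[0,0,-0.02],"angular":[0,0,0],"fingers":-1},{"linear":[0,0,-0.005],"angular":[0,0,0],"fingers":-1},{"linear":[0,0,0],"angular":[0,0,0],"fingers":-1}]'
for i in 1 2 3 4; do python3 -m handwheel '[{"linear":[0.0029,-0.0006,0],"angular":[0,0,0],"fingers":-1},{"linear":[0,0,0],"angular":[0,0,0],"fingers":-1}]' | grep -E "pos|force"; done
```

```text
t: 16.5
position: [0.5314, 0.07, 0.0379]
tool_rot: [-0.547, -0.446, 0.448, 0.549]
ft_force: [0.3, -0.6, 0.2]
finger_gap: -0.003
position: [0.5372, 0.0694, 0.0406]
ft_force: [0.1, -0.6, 0.5]
position: [0.5399, 0.0688, 0.0407]
ft_force: [0.8, -0.0, -0.8]
position: [0.5421, 0.0682, 0.0402]
ft_force: [0.6, 0.1, 0.5]
position: [0.5446, 0.0676, 0.0398]
ft_force: [0.4, 0.6, 0.3]
```

```bash
for i in 1 2 3 4 5 6 7; do python3 -m handwheel '[{"linear":[0.00147,-0.0003,0],"angular":[0,0,0],"fingers":-1},{"linear":[0,0,0],"angular":[0,0,0],"fingers":-1}]' | grep -E "pos|force" | tr '\n' ' '; echo; done
```

```text
position: [0.5456, 0.0674, 0.0396] ft_force: [-0.5, 0.6, 0.0] 
position: [0.547, 0.0671, 0.0396] ft_force: [-0.1, -0.7, -0.4] 
position: [0.5486, 0.0668, 0.0396] ft_force: [0.6, -0.4, 0.1] 
position: [0.5501, 0.0665, 0.0396] ft_force: [-0.7, -0.2, -0.1] 
position: [0.551, 0.0662, 0.0395] ft_force: [-1.1, -0.5, 1.1] 
position: [0.5508, 0.0661, 0.0392] ft_force: [-4.3, 1.2, 2.6] 
position: [0.5507, 0.0661, 0.039] ft_force: [-7.1, 3.0, 4.6]
```

```bash
for i in 1 2 3; do python3 -m handwheel '[{"linear":[0.00147,-0.0003,0],"angular":[0,0,0],"fingers":-1},{"linear":[0,0,0],"angular":[0,0,0],"fingers":-1}]' | grep -E "pos|force" | tr '\n' ' '; echo; done
```

```text
position: [0.5506, 0.066, 0.0387] ft_force: [-10.0, 2.6, 6.9] 
position: [0.5505, 0.066, 0.0385] ft_force: [-12.7, 3.6, 7.3] 
position: [0.5505, 0.0658, 0.0383] ft_force: [-15.3, 3.9, 9.1]
```

```bash
python3 -m handwheel '[{"linear":[-0.0147,0.003,0],"angular":[0,0,0],"fingers":-1},{"linear":[-0.0147,0.003,0],"angular":[0,0,0],"fingers":-1},{"linear":[0,0,0.04],"angular":[0,0,0],"fingers":-1},{"linear":[0,0,0.04],"angular":[0,0,0],"fingers":-1},{"linear":[0,0,0.02],"angular":[0,0,0],"fingers":-1},{"linear":[0,0,0],"angular":[0,0,0],"fingers":-1}]'
python3 - <<'E'
from h import *
from scipy.optimize import least_squares
np.set_printoptions(precision=4,suppress=True)
def ST(p): return p[...,:2]@np.array([[.9799,.1994],[-.1994,.9799]])
for c in ["scene","top"]:
    f=grab_frame(c);P=cloud(f);im=f["color"].astype(int);S,T=np.moveaxis(ST(P),-1,0);Z=P[...,2]
    if c=="scene":
        m=(im.min(2)>110)&(Z>.068)&(Z<.12)&(T>.12)&(T<.23)
        print([np.median(Z[m&(S>l)&(S<l+.02)]) for l in (.6,.62,.64)])
        w=(im[...,0]-im[...,2]>20)&(S>.5)&(S<.62)&(T>.1)&(T<.23)&(Z>.063)&(Z<.12)
        for l in np.arange(.53,.61,.01):
            k=w&(S>l)&(S<l+.01)
            if k.sum()>5: print(round(l+.005,3),k.sum(),np.percentile(T[k],[3,97]),np.median(Z[k]))
    k=(Z>.092)&(Z<.14)&(S>.52)&(S<.60)&(T>.26)&(T<.31)&(im.max(2)<95)
    q=P[k];print(c,len(q),q.min(0),q.max(0))
    if len(q)>20:
        r=least_squares(lambda x:np.linalg.norm(q-x,axis=1)-.013,q.mean(0)-[0,0,.006],loss="soft_l1",f_scale=.001);print("ctr",r.x,ST(r.x),r.cost,np.abs(r.fun).mean())
save("pics/i.png",f["color"])
E
```

```text
t: 19.33
position: [0.534, 0.0707, 0.1449]
tool_rot: [0.55, 0.45, -0.444, -0.545]
ft_force: [1.4, 0.2, 0.3]
finger_gap: -0.001
[np.float64(0.08754157197222273), np.float64(0.08642543787516321), np.float64(0.08566282223104099)]
0.535 13 [0.1601 0.1879] 0.0965998583967782
0.545 86 [0.1584 0.187 ] 0.09572184567098924
0.555 97 [0.1587 0.1872] 0.09610033103881988
0.565 139 [0.1588 0.1874] 0.09216179751784037
0.575 105 [0.1588 0.1873] 0.08285697650831414
0.585 76 [0.1593 0.1896] 0.08039292528939018
0.595 6 [0.1605 0.1804] 0.0813901514707942
scene 128 [0.5923 0.1562 0.105 ] [0.644  0.1786 0.1284]
ctr [0.6015 0.171  0.1141] [0.5553 0.2875] 0.00023687912283291754 0.0023591016394665155
top 35 [0.5876 0.1675 0.1136] [0.6002 0.1829 0.1243]
ctr [0.6003 0.1712 0.1125] [0.5541 0.2875] 9.181080766663859e-06 0.0006812086223860338
```

```bash
python3 -m handwheel '[{"linear":[0.0175,0.025,0],"angular":[0,0,0],"fingers":-1},{"linear":[0.0175,0.025,0],"angular":[0,0,0],"fingers":-1},{"linear":[0.0175,0.025,0],"angular":[0,0,0],"fingers":-1},{"linear":[0.0175,0.025,0],"angular":[0,0,0],"fingers":-1},{"linear":[0,0,0],"angular":[0,0,0],"fingers":-1},{"linear":[0,0,0],"angular":[0,0,0],"fingers":-1}]'
```

```text
t: 19.93
position: [0.5988, 0.1716, 0.1374]
tool_rot: [-0.547, -0.447, 0.449, 0.548]
ft_force: [-0.4, -0.6, -0.5]
finger_gap: 0.001
```

```bash
python3 -m handwheel '[{"linear":[0.002,0,-0.02],"angular":[0,0,0],"fingers":-1},{"linear":[0,0,-0.012],"angular":[0,0,0],"fingers":-1},{"linear":[0,0,-0.004],"angular":[0,0,0],"fingers":-1},{"linear":[0,0,0],"angular":[0,0,0],"fingers":-1}]' | grep -E "pos|force" | tr '\n' ' '; echo
for i in 1 2 3 4; do python3 -m handwheel '[{"linear":[0,0,-0.002],"angular":[0,0,0],"fingers":-1},{"linear":[0,0,0],"angular":[0,0,0],"fingers":-1}]' | grep -E "pos|force" | tr '\n' ' '; echo; done
```

```text
position: [0.5987, 0.1695, 0.1013] ft_force: [-0.3, 0.1, -0.0] 
position: [0.6012, 0.1703, 0.1018] ft_force: [-0.0, -0.2, -0.1] 
position: [0.6014, 0.1706, 0.1] ft_force: [0.2, -0.8, -0.6] 
position: [0.6011, 0.1707, 0.0976] ft_force: [-0.5, 0.7, 0.8] 
position: [0.601, 0.1707, 0.0953] ft_force: [-0.1, -0.4, 0.2]
```

```bash
for i in 1 2 3 4 5; do python3 -m handwheel '[{"linear":[0,0,-0.001],"angular":[0,0,0],"fingers":-1},{"linear":[0,0,0],"angular":[0,0,0],"fingers":-1}]' | grep -E "pos|force" | tr '\n' ' '; echo; done
```

```text
position: [0.6011, 0.1707, 0.0944] ft_force: [0.1, 0.8, -0.3] 
position: [0.6011, 0.1707, 0.0934] ft_force: [0.3, 0.4, 0.4] 
position: [0.6011, 0.1707, 0.0924] ft_force: [-0.4, -0.5, 0.1] 
position: [0.6012, 0.1707, 0.0915] ft_force: [-0.2, 0.5, 0.2] 
position: [0.6013, 0.1708, 0.0912] ft_force: [-2.2, 0.3, 3.9]
```

```bash
python3 -m handwheel '[{"linear":[0,0,-0.0004],"angular":[0,0,0],"fingers":-1},{"linear":[0,0,0],"angular":[0,0,0],"fingers":-1},{"linear":[0,0,0],"angular":[0,0,0],"fingers":-1}]' | grep -E "pos|force" | tr '\n' ' '; python3 -m handwheel '[{"linear":[0,0,0],"angular":[0,0,0],"fingers":-1},{"linear":[0,0,0],"angular":[0,0,0],"fingers":-1},{"linear":[0,0,0],"angular":[0,0,0],"fingers":-1},{"linear":[0,0,0],"angular":[0,0,0],"fingers":-1}]' | grep -E "pos|force" | tr '\n' ' '
python3 - <<'E'
from h import *
f=grab_frame("scene");P=cloud(f);im=f["color"].astype(int);S=P[...,:2]@[.9799,-.1994];T=P[...,:2]@[.1994,.9799];Z=P[...,2]
m=(im.min(2)>110)&(Z>.068)&(Z<.12)&(T>.12)&(T<.23)
print([np.median(Z[m&(S>l)&(S<l+.02)]) for l in (.6,.62,.64)],readout.state()['ft_force'])
E
```

```text
position: [0.6014, 0.1708, 0.0911] ft_force: [-2.8, -0.8, 7.3] position: [0.6014, 0.1708, 0.0911] ft_force: [-2.1, 0.2, 7.9] [np.float64(0.08750071389768388), np.float64(0.08654112518892865), np.float64(0.0856693089637724)] [-1.30746713 -0.36562566  7.29475782]
```

```bash
python3 -m handwheel '[{"linear":[0,0,0.005],"angular":[0,0,0],"fingers":-1},{"linear":[0,0,0.03],"angular":[0,0,0],"fingers":-1},{"linear":[0,0,0.035],"angular":[0,0,0],"fingers":-1},{"linear":[-0.035,0,0.015],"angular":[0,0,0],"fingers":-1},{"linear":[-0.035,0,0.015],"angular":[0,0,0],"fingers":-1},{"linear":[0,0,0],"angular":[0,0,0],"fingers":-1},{"linear":[0,0,0],"angular":[0,0,0],"fingers":-1},{"linear":[0,0,0],"angular":[0,0,0],"fingers":-1}]'
python3 - <<'E'
from h import *
np.set_printoptions(precision=4,suppress=True)
f=grab_frame("scene");P=cloud(f);im=f["color"].astype(int);S=P[...,:2]@[.9799,-.1994];T=P[...,:2]@[.1994,.9799];Z=P[...,2]
m=(im.min(2)>110)&(Z>.068)&(Z<.12)&(T>.12)&(T<.23)
print([np.median(Z[m&(S>l)&(S<l+.02)]) for l in (.6,.62,.64)])
w=(im[...,0]-im[...,2]>20)&(S>.5)&(S<.62)&(T>.1)&(T<.23)&(Z>.063)&(Z<.12)
for l in np.arange(.53,.61,.01):
    k=w&(S>l)&(S<l+.01)
    if k.sum()>5: print(round(l+.005,3),np.percentile(T[k],[3,97]),np.median(Z[k]))
for q in ["seat_ring","feeler_holder","reed_guide","suction_cup","valve_plate","paste_jar","parallel"]:
    r=pts("scene",P,q)
    print(q,r and (round(r[0],2),np.median(r[2],0)))
save("pics/j.png",cv2.resize(f["color"][150:460,120:530],(800,600)))
E
```

```text
t: 23.07
position: [0.5316, 0.1708, 0.1905]
tool_rot: [0.548, 0.448, -0.447, -0.547]
ft_force: [0.4, 0.4, 0.3]
finger_gap: -0.006
[np.float64(0.08741939663780507), np.float64(0.08639937978087942), np.float64(0.0856234029917543)]
0.535 [0.1598 0.1878] 0.09652240756746305
0.545 [0.1589 0.1861] 0.09572833221005805
0.555 [0.159  0.1867] 0.09575831629222797
0.565 [0.1592 0.1875] 0.09140730010806553
0.575 [0.1589 0.1889] 0.08274464610324672
0.585 [0.1587 0.1888] 0.08033446252877174
0.595 [0.1483 0.1848] 0.08197915124375887
seat_ring (0.86, array([ 0.6126, -0.062 ,  0.0712]))
feeler_holder (0.93, array([0.4524, 0.3291, 0.0191]))
reed_guide (0.69, array([ 0.381 , -0.1966,  0.011 ]))
suction_cup (0.69, array([0.3788, 0.1899, 0.0146]))
valve_plate (0.81, array([0.6605, 0.33  , 0.0101]))
paste_jar (0.85, array([ 0.67  , -0.3558,  0.0562]))
parallel (0.61, array([0.3969, 0.0148, 0.0164]))
```

View pics/j.png

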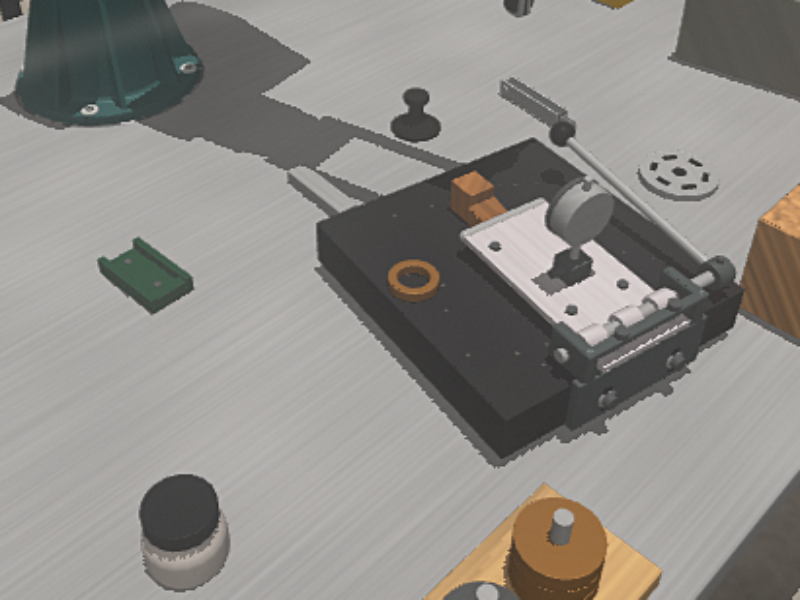

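The final view shows the wedge jammed square under the middle of the lip (heel at (472,197)). The stand is up, the arm is clear, and the other things are where they were.

```bash
python3 -c "
from plant import ticket
print(ticket.job_done())"
```

```text
the job is handed in; nothing more can be done
None
```

The wedge is jammed under the middle of the stand's lip, the stand held when I pressed the knob, and the job is handed in at about 23 s. No verdict came back.

- **Jamming the wedge:** I slid it in flat and square while gripping the heel. The push peaked at about 18.4 N, part of it friction from about 13 N of downward press. After letting go I tapped the heel from behind with shut fingers to 15.8 N, and the wedge did not move.
- **Knob press:** The push reached 7 to 8 N, a bit over the 5 N you asked for. The lip height stayed at 87.5 mm.
- **Last checks:** The lip is 5.7 mm higher than at the start, against 6 mm nominal for the top stop. The wedge is level, square, and about 1 mm off the stand's middle line. The seven bystanders are within about 4 mm of where they started, which is measurement noise. The arm is clear of everything.
- **What disagreed:** The reported tool height is about 35 mm lower than the cameras and contacts show, so the first grasp closed on air above the heel. I corrected for that offset from then on, and later contacts came where predicted.
- **Not measured:** I could not read the contact force between wedge and lip. That it is above 10 N is inferred from the tap.

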